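Pack out the label roll with spacer rings and hold the retaining arm down on them

TASK

A new label roll is on the unwinder. Lift the leftover cardboard sleeve off the spindle and drop it in the blue scrap box, then put black spacer rings from the wooden stand over the spindle, lying flat on the roll, until the hinged retaining arm, swung down by its red grip, bears on the rings just before it would reach its own stop; use no more rings than that takes and leave the spare rings on the stand. Finish holding the arm pressed firmly down on the rings, without letting go, so that a colleague can tighten the hinge knob, and do not disturb the pot, the spare label roll or the date stamp.

Things in the scene. Friction and masses are not known exactly. Their poses are not given: they have to be found in the camera images.
- unwinder: Grey label unwinder, fixed: base plate 212 x 130 mm, top 34 mm high. Origin: on the table under the axis of its upright spindle; z up; +x points from the spindle to the arm's hinge column, 105 mm away, so the lowered arm's grip is on the -x side. Platter of 94 mm, top 38 mm high. Two idler pins 63 mm high at x 66, y +-50 mm; hinge cheeks 107 mm high.
- spindle_tip (a point): Centre of the top end of the spindle, a steel post 20 mm in diameter with a chamfered tip, 100 mm above the table.
- roll: White label roll on the spindle, 78 mm in diameter; it cannot move. Origin: centre of its top face (z up). Rolls differ in width: the top face is between about 67 and 85 mm above the table.
- retainer (a joint): Angle of the aluminium retaining arm (rad): 0 = level, on its own stop; grows as it swings up and away from the robot, to 1.85; about 1.6 at the start. The stiff hinge stays where left (1 to 2 N moves the grip). Pressed down, about 0 (below 0.01) means it is on its stop and a gap remains; 0.01 to 0.11: it bears on the rings; above 0.12: a ring too many.
- retainer_feet (a point): Point midway between the arm's two rubber feet, at their lowest points, 105 mm from the hinge axis; the feet are 20 mm to either side of the spindle and press on the rings. 86 mm above the table with the arm at 0; each 10 mm ring more then lifts the arm by 0.095 rad. The arm here is 52 mm wide, with a window round the spindle.
- retainer_hinge (a point): On the hinge axis of the retaining arm, mid-width, 96 mm above the table. The axis is level, along the unwinder's y.
- retainer_grip (a point): Centre of the red grip at the arm's free end, 168 mm from the hinge axis and level with it when the arm is at 0: a round bar 20 mm in diameter and 44 mm long, along the unwinder's y, so it can be pinched by its two flat ends (44 mm apart) from above at every arm angle, and turns between the fingers. The neck behind it is 16 mm wide.
- sleeve: Leftover brown cardboard sleeve, 46 mm outside, 34 mm bore, 40 mm high, standing on the label roll round the spindle. Origin: centre of its underside, z along its bore. 30 g.
- scrap_box: Blue open scrap box, fixed, 150 mm along its x, 130 mm along its y, walls 3 mm thick, rim 57 mm above the table. Origin: on the table, under its centre. It stands to the left or the right of the unwinder.
- stand: Round wooden stand, fixed, 84 mm in diameter, 10 mm high, with a post 20 mm in diameter up to 52 mm above the table; it holds the spacer rings. Origin: on the table, on the post's axis. It stands on the other side of the unwinder from the box.
- spacer_0: Black plastic spacer ring, 60 mm outside, 26 mm bore, 10 mm thick, 35 g; number 1 from below of the three stacked on the stand. Origin: centre of its underside, z along its bore. All three are alike.
- spacer_1: Black plastic spacer ring, 60 mm outside, 26 mm bore, 10 mm thick, 35 g; number 2 from below of the three stacked on the stand. Origin: centre of its underside, z along its bore. All three are alike.
- spacer_2: Black plastic spacer ring, 60 mm outside, 26 mm bore, 10 mm thick, 35 g; number 3 from below of the three stacked on the stand. Origin: centre of its underside, z along its bore. All three are alike.
- pot_raisin: White pot with red lid, 64 mm in diameter, 68 mm high, behind the work on the left. Leave it. Origin: centre of its underside.
- spare_roll: Spare white label roll, 74 mm in diameter, 40 mm high, at the back right. Leave it. Origin: centre of its underside.
- date_stamp: Red and grey date stamp, 34 x 52 mm, 70 mm high, at the front right. Leave it. Origin: centre of its underside.
Not all that is in view belongs to the job. What is shaped like the stand but orange or purple is not meant.

How it is judged (in metres and radians):
On the way, in this order (a step that is already met when the one before it is completed fails the run):
1. the cardboard sleeve is dropped in the scrap box (x of sleeve in the frame of scrap_box between -0.072 and 0.072 m and y of sleeve in the frame of scrap_box between -0.062 and 0.062 m and z of sleeve in the frame of scrap_box below 0.05 m and contact force between the fingers and sleeve below 0.1 N), for 0.2 s.
2. a spacer ring lies on the label roll (contact force between any of spacer_0, spacer_1, spacer_2 and roll above 0.1 N), for 0.2 s.
At the end, for the whole second after the job is handed in: Sleeve in the scrap box; arm at rest under 0.12 rad from its stop, pressed by the robot (over 2 N), pressing on a ring with over 4 N and the stack on the roll with over 4 N; every ring flat (within 0.12 rad) and within 8 mm of the axis of the spindle or the stand (x of sleeve in the frame of scrap_box between -0.072 and 0.072 m and y of sleeve in the frame of scrap_box between -0.062 and 0.062 m and z of sleeve in the frame of scrap_box below 0.05 m and value of joint retainer below 0.12 rad and velocity of joint retainer below 0.05 rad/s and (contact force between retainer and spacer_0 above 4 N or contact force between retainer and spacer_1 above 4 N or contact force between retainer and spacer_2 above 4 N) and contact force between roll and anything else above 4 N and contact force between any of the fingers, the arm and retainer above 2 N and angle between each of spacer_0, spacer_1, spacer_2's own z axis and vertical below 0.12 rad and (horizontal distance between spacer_0 and spindle_tip below 0.008 m or horizontal distance between spacer_0 and stand below 0.008 m) and (horizontal distance between spacer_1 and spindle_tip below 0.008 m or horizontal distance between spacer_1 and stand below 0.008 m) and (horizontal distance between spacer_2 and spindle_tip below 0.008 m or horizontal distance between spacer_2 and stand below 0.008 m)); the arm keeps its last pose, push and grip.
It fails at once if the pot is moved by more than 20 mm (distance of pot_raisin from where it was at the start of the episode above 0.02 m).
It fails at once if the spare label roll is moved by more than 20 mm (distance of spare_roll from where it was at the start of the episode above 0.02 m).
It fails at once if the date stamp is moved by more than 20 mm (distance of date_stamp from where it was at the start of the episode above 0.02 m).
It also fails if it takes over 72 s, if anything falls off the work surface, if the arm or the gripper's body presses on something with over 40 N, if the wrist force passes 120 N, or if a joint passes its speed limit or range.

ROBOT

A 7-joint arm with a two-finger parallel gripper is mounted at the origin on a cart in front of the work surface, level with it; the furniture and walls round the work are solid. World frame = base frame: x ahead of the robot, y to its left, z up, the work surface at z = 0. Lengths are in m, angles in degrees, forces in N, time in s.
With the tool pointing down it reaches from about 0.425 to 0.875 m from the base axis. Payload 4.7 kg.
Tool frame: the origin (TCP) lies midway between the tips of the shut fingers; the grasp point (between the pads) lies 19 mm behind it; z points along the fingers, y is the line along which they close (so a half turn about z gives the same grasp; the last joint's range is limited). The gripper opens to 87 mm and grips with 3 to 60 N. Pads are 19 mm wide; open, the fingers measure 117 mm over their backs; the gripper's body (75 mm by 190 mm) begins 51 mm behind the grasp point.
Start: joints at [73.917, 18.392, -4.016, 83.108, 1.295, 78.541, -3.26], TCP at [0.189, -0.622, 0.223] pointing down, gripper open.
Joint ranges: [-163.93, 163.93], [-17.29, 119.83], [-79.2, 71.16], [3.27, 140.29], [-89.18, 269.18], [5.43, 117.66], [-154.24, 154.24]. Speed limits (degrees/s): [147.25, 147.25, 180, 180, 180, 180, 180].

INTERFACE

Orientations are given as [roll, pitch, yaw] about the fixed x, y, z axes, in that order (R = Rz(yaw) Ry(pitch) Rx(roll)).
In Python, from cell import env gives the robot as it stands.
- The arm moves only by the tool step_arm, never from a script. Its argument "moves" is a list of rows, each an object with "dp": the shift along the tool's x, y, z in mm, a list of three; "dr": the turn, a rotation vector about the tool's x, y, z in rad, a list of three; "fingers": the closure, from 0 (fully open) to 1 (shut). In form: [{"dp": [dx, dy, dz], "dr": [ax, ay, az], "fingers": fingers}, ...]. A call has exactly 5 rows; each row shifts and turns the commanded pose from where the row before left it, along the tool's axes as they then stand; what a row does not reach is not made up. A row lasts 1/8 s, in which the tool goes at most 62.5 mm and 10.7 degrees, less where a joint would pass 70% of its speed; a pose out of reach is approached as far as the arm can. A call with a gripper value outside its range is refused whole. The fingers move at their own pace and stop on an object; "squeeze" is the grip in N (left out, the last holds). Time passes only in rows, so rows that do not move let the fingers close, or fill a call up. It gives the time, the measured TCP pose, the force, the opening and the grip force at its end, in the units of the state.
- env.get_obs(): the state, without advancing time (a new reading comes with each control period).
- env.read_camera(name): name is "side" or "top"; returns the picture (480x640x3 uint8, red, green, blue); there is no depth.
- env.camera_model(name): a dict with "fx", "fy", "cx", "cy" (pixels), "R" (3x3) and "t" (3): a world point X has camera coordinates R X + t. Camera axes: x right, y down, z forward; pixel columns grow to the right and rows downward; lengths in m; the calibration is good to about 2 mm. A picture is of the moment at which its call begins. camera_model takes no time and is no camera call.
- env.sign_off(): hands the job in; it is judged then, once.
The state is a dict: "time_s": time; "qpos": joint angles; "joint_velocities": joint speeds; "effort": joint torques, N m; "tool_pos": TCP position; "tool_rot": TCP orientation; "force": force on the tool from outside, world axes, zero at the start; "wrist_torque": the same for the moment, N m; "grip_width": finger opening in m; "grasp_force": force on a finger pad.
Only numpy, scipy, OpenCV 4.12 (cv2) and the standard library are available. Lean on these libraries where they do the work, as an engineer would, in place of code of your own. Each camera call takes 0.05 s, during which the arm holds its last target. There are 200 camera calls.

## Working session

There is one attempt and no reset: what is moved stays moved. The work goes in short steps, Python scripts to look and compute and a tool call to move; the robot and the scene stay as the last step left them, time stands still between calls to the robot, and variables do not carry over. Pictures are saved under pics/ and viewed, at most 10 in all, crops included, and the job is handed in when it is done.

Besides the shell and the picture viewer there is one more tool, called after "Request:" in YAML: its name, and indented under it one key for each argument. step_arm: Moves the arm, as the interface text tells. Its arguments: {"type":"object","properties":{"moves":{"type":"array","items":{"type":"object","properties":{"dp":{"type":"array","items":{"type":"number"}},"dr":{"type":"array","items":{"type":"number"}},"fingers":{"type":"number"}}}},"squeeze":{"type":"number"}},"required":["moves"]}

```bash
mkdir -p pics; ls
python3 - <<'E'
from cell import env
import cv2
o=env.get_obs();print({k:o[k] for k in('time_s','tool_pos','tool_rot','grip_width','force')})
for n in('side','top'):
    cv2.imwrite(f'pics/{n}0.png',env.read_camera(n)[:,:,::-1]);print(n,env.camera_model(n))
E
```

```text
pics
{'time_s': 0.0, 'tool_pos': array([ 0.18863888, -0.62146524,  0.22148053]), 'tool_rot': array([-1.79892746e+02,  6.07087021e-03,  1.68917624e+01]), 'grip_width': 0.08686643793064606, 'force': array([-0.96139104, -0.15593175, -0.12319692])}
side {'fx': 444.009154377849, 'fy': 444.009154377849, 'cx': 321.1877082287499, 'cy': 240.54744643407054, 'R': array([[ 0.99793173, -0.06395029,  0.00652812],
       [-0.01493456, -0.32942203, -0.94406466],
       [ 0.06252372,  0.94201459, -0.32969577]]), 't': array([-0.53242804,  0.09383881,  0.95925295])}
top {'fx': 559.9087151150696, 'fy': 559.9087151150696, 'cx': 321.3398008181861, 'cy': 240.93657631111978, 'R': array([[-0.02715121, -0.9996    ,  0.00791554],
       [-0.98602369,  0.02547867, -0.16464542],
       [ 0.16437788, -0.01227523, -0.98632106]]), 't': array([0.00505297, 0.57331218, 1.02318574])}
```

View pics/side0.png

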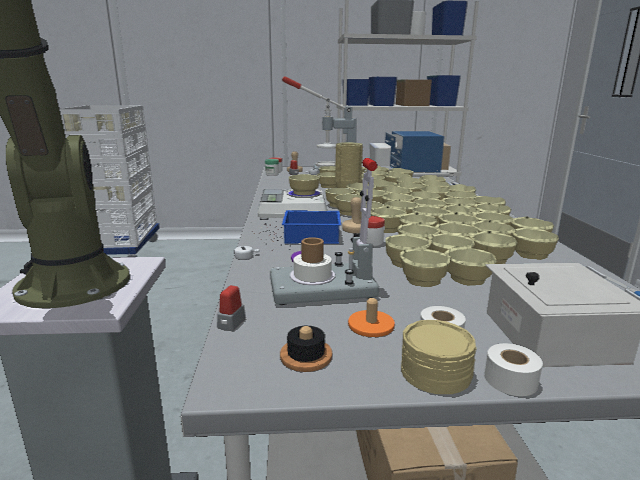

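View pics/top0.png

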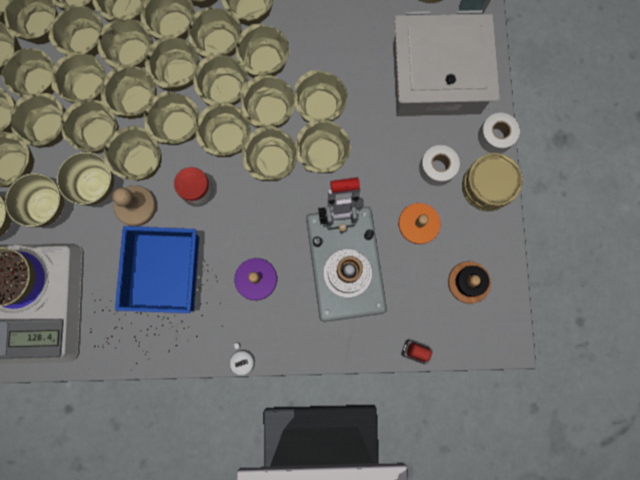

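The side view has the unwinder at about (325,275), with the sleeve at (312,250), the box at (312,227) and the black rings on a brown stand at (306,345). The top view has the spindle at (349,270), the box at (157,270) and the ring stand at (471,282).

Stand candidates in the top view:
- (471,282): brown, with black rings
- (420,223): orange, empty
- (254,279): purple, empty
- (130,203): wooden, with a knob, beyond the box

Only (471,282) carries black rings and is on the other side of the unwinder from the box. I'll confirm it in an enlarged crop.

Run:
```python
import cv2,numpy as np
s=cv2.imread('pics/side0.png');t=cv2.imread('pics/top0.png')
def c(im,x,y,w,h,k): return cv2.resize(im[y:y+h,x:x+w],(w*k,h*k),interpolation=cv2.INTER_CUBIC)
o=np.zeros((600,800,3),np.uint8)
o[:300,:400]=c(t,300,220,100,75,4)      # top unwinder
o[:300,400:]=c(t,430,250,80,60,5)       # top stand
o[300:,:400]=c(s,265,225,100,75,4)      # side unwinder
o[300:,400:]=c(s,270,315,80,60,5)       # side stand
cv2.imwrite('pics/crop1.png',o)
```

```text
(no output)
```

View pics/crop1.png

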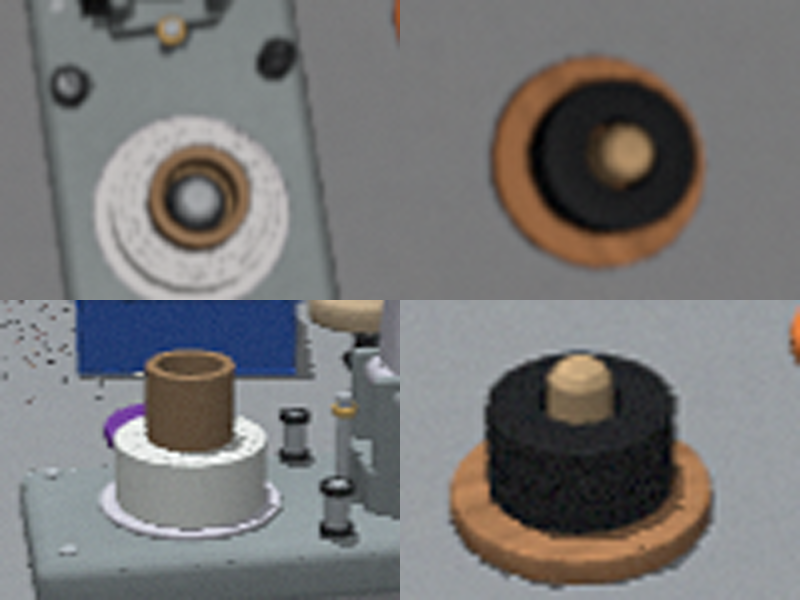

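The crop confirms that the brown wooden stand carries three black rings. Next I triangulate the key points.

```bash
cat > h.py <<'E'
import numpy as np,cv2
from cell import env
def P(n):
    m=env.camera_model(n);K=np.array([[m['fx'],0,m['cx']],[0,m['fy'],m['cy']],[0,0,1]]);return K,np.array(m['R']),np.array(m['t'])
def tri(side,top):
    Ms=[K@np.c_[R,t] for K,R,t in(P('side'),P('top'))]
    X=cv2.triangulatePoints(Ms[0],Ms[1],np.float64(side).T,np.float64(top).T);return (X[:3]/X[3]).T
def onz(n,uv,z):
    K,R,t=P(n);d=R.T@np.linalg.inv(K)@np.array([*uv,1.]);c=-R.T@t;return c+d*(z-c[2])/d[2]
def proj(n,X):
    K,R,t=P(n);p=K@(R@np.atleast_2d(X).T+t[:,None]);return (p[:2]/p[2]).T
E
python3 - <<'E'
from h import *
np.set_printoptions(precision=4,suppress=True)
names=['sleevetop','posttip','ringtop']
X=tri([(312.6,241.5),(306,328),(306.2,335.4)],[(349.75,269),(475.6,281),(472.8,281.2)])
for n,x in zip(names,X):print(n,x)
print('roll side z:')
for z in(.067,.07,.073,.076,.079,.082,.085):print(z,proj('side',[X[0][0],X[0][1],z]))
print('base');B=[onz('top',p,.034) for p in[(307,213),(371,208),(385,312),(320,320)]]
for b in B:print(b)
print('yaw',[np.degrees(np.arctan2(*(a-b)[1::-1])) for a,b in((B[0],B[3]),(B[1],B[2]))], np.mean(B,0))
print('box');B=[onz('top',p,.057) for p in[(122,227.5),(197,229.5),(194,312),(116,310)]]
for b in B:print(b)
print(np.mean(B,0))
# white roll mask in both, radius of edges
for n,c in(('top',(349,270)),('side',(313,262))):
    im=cv2.imread(f'pics/{n}0.png').astype(int);m=((im.min(2)>150)&(im.max(2)-im.min(2)<30)).astype(np.uint8)
    k,l,s,ce=cv2.connectedComponentsWithStats(m)
    for i in range(1,k):
        if abs(ce[i]-c).max()<25 and s[i][4]>40:print(n,s[i],ce[i])
E
```

```text
sleevetop [ 0.5111 -0.0587  0.1097]
posttip [ 0.4892 -0.2989  0.0516]
ringtop [ 0.4899 -0.2976  0.0376]
roll side z:
0.067 [[312.3527 261.0956]]
0.07 [[312.3527 259.7402]]
0.073 [[312.3526 258.3819]]
0.076 [[312.3526 257.0207]]
0.079 [[312.3525 255.6565]]
0.082 [[312.3525 254.2894]]
0.085 [[312.3524 252.9193]]
base
[0.6315 0.0162 0.034 ]
[ 0.6383 -0.1093  0.034 ]
[ 0.4357 -0.1274  0.034 ]
[ 0.424  -0.0037  0.034 ]
yaw [np.float64(5.459682939278989), np.float64(5.116434898775119)] [ 0.5324 -0.056   0.034 ]
box
[0.6073 0.3674 0.057 ]
[0.5998 0.2253 0.057 ]
[0.4443 0.2294 0.057 ]
[0.4519 0.3736 0.057 ]
[0.5258 0.2989 0.057 ]
top [ 323  249   49   49 1211] [346.749  274.1396]
side [293 226  60  41 505] [328.1861 252.7168]
side [289 270  41  14 105] [302.4952 278.8476]
```

The sleeve top is at z≈110 mm, so the roll top is about 70 mm. The side view independently gives about 71 mm. Two rings therefore bring the stack to about 90 mm, for an arm angle of roughly 0.04; one ring would leave a gap. The post tip (52 mm) and ring top (38 mm) match the text. The unwinder yaw is about 5.3°. I'm moving now.

Request:
step_arm:
  moves:
    - {"dp": [0,0,-10],"dr": [0,0,0.101],"fingers": 0}
    - {"dp": [0,0,-10],"dr": [0,0,0.101],"fingers": 0}
    - {"dp": [29,-41,0],"dr": [0,0,0],"fingers": 0}
    - {"dp": [29,-41,0],"dr": [0,0,0],"fingers": 0}
    - {"dp": [29,-41,0],"dr": [0,0,0],"fingers": 0}
  squeeze: 15

```text
time_s: 0.72
tool_pos: [0.2647, -0.4898, 0.242]
tool_rot: [-180.0, 0.0, 5.3]
force: [0.6, -0.3, 0.2]
grip_width: 0.0873
grasp_force: 0.0
```

Request:
step_arm:
  moves:
    - {"dp": [29,-41,0],"dr": [0,0,0],"fingers": 0}
    - {"dp": [29,-41,0],"dr": [0,0,0],"fingers": 0}
    - {"dp": [29,-41,0],"dr": [0,0,0],"fingers": 0}
    - {"dp": [29,-41,0],"dr": [0,0,0],"fingers": 0}
    - {"dp": [29,-41,0],"dr": [0,0,0],"fingers": 0}

```text
time_s: 1.35
tool_pos: [0.3899, -0.2723, 0.2423]
tool_rot: [180.0, 0.0, 5.3]
force: [0.7, 0.0, -0.5]
grip_width: 0.0869
grasp_force: 0.0
```

Request:
step_arm:
  moves:
    - {"dp": [28,-40.4,0],"dr": [0,0,0],"fingers": 0}
    - {"dp": [28,-40.4,0],"dr": [0,0,0],"fingers": 0}
    - {"dp": [28,-40.4,0],"dr": [0,0,0],"fingers": 0}
    - {"dp": [28,-40.4,0],"dr": [0,0,0],"fingers": 0}
    - {"dp": [28,-40.4,0],"dr": [0,0,0],"fingers": 0}

```text
time_s: 1.98
tool_pos: [0.5104, -0.0585, 0.2423]
tool_rot: [180.0, 0.0, 5.3]
force: [0.1, 0.4, 0.0]
grip_width: 0.0867
grasp_force: 0.0
```

Request:
step_arm:
  moves:
    - {"dp": [0,0,40],"dr": [0,0,0],"fingers": 0}
    - {"dp": [0,0,40],"dr": [0,0,0],"fingers": 0}
    - {"dp": [0,0,40],"dr": [0,0,0],"fingers": 0}
    - {"dp": [0,0,0],"dr": [0,0,0],"fingers": 0}
    - {"dp": [0,0,0],"dr": [0,0,0],"fingers": 0}

```text
time_s: 2.6
tool_pos: [0.5109, -0.0598, 0.1238]
tool_rot: [180.0, -0.1, 5.3]
force: [0.5, 0.4, 1.0]
grip_width: 0.0872
grasp_force: 0.0
```

Run:
```python
from h import *
s=env.read_camera('side')[:,:,::-1];t=env.read_camera('top')[:,:,::-1]
k=lambda im,x,y,w,h:cv2.resize(im[y:y+h,x:x+w],(400,400),interpolation=cv2.INTER_CUBIC)
cv2.imwrite('pics/a.png',np.hstack([k(s,262,180,100,100),k(t,300,220,100,100)]))
```

```text
(no output)
```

View pics/a.png

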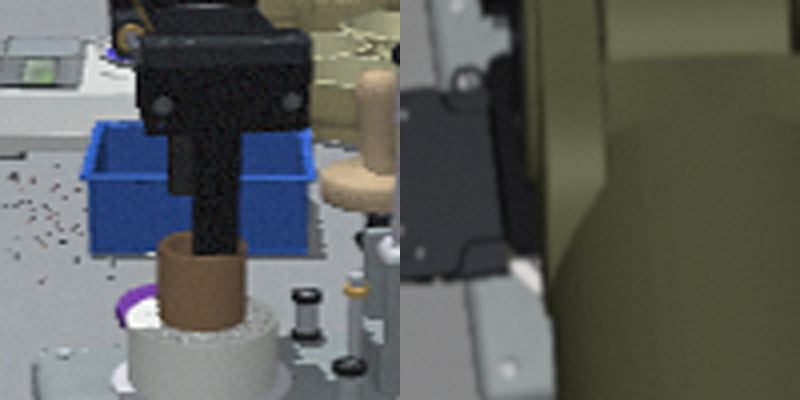

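The gripper straddles the sleeve, near finger at about (316,230). It is centred once the perspective shift is allowed for. I descend, grip and lift.

Request:
step_arm:
  moves:
    - {"dp": [0,0,24],"dr": [0,0,0],"fingers": 0}
    - {"dp": [0,0,22],"dr": [0,0,0],"fingers": 0}
    - {"dp": [0,0,0],"dr": [0,0,0],"fingers": 1}
    - {"dp": [0,0,0],"dr": [0,0,0],"fingers": 1}
    - {"dp": [0,0,0],"dr": [0,0,0],"fingers": 1}
  squeeze: 12

```text
time_s: 3.32
tool_pos: [0.5112, -0.0599, 0.078]
tool_rot: [179.9, -0.1, 5.3]
force: [1.0, -0.4, -0.1]
grip_width: 0.065
grasp_force: 0.0
```

Request:
step_arm:
  moves:
    - {"dp": [0,0,0],"dr": [0,0,0],"fingers": 1}
    - {"dp": [0,0,0],"dr": [0,0,0],"fingers": 1}
    - {"dp": [0,0,0],"dr": [0,0,0],"fingers": 1}
    - {"dp": [0,0,-15],"dr": [0,0,0],"fingers": 1}
    - {"dp": [0,0,-15],"dr": [0,0,0],"fingers": 1}

```text
time_s: 3.95
tool_pos: [0.5102, -0.0597, 0.1076]
tool_rot: [180.0, -0.0, 5.3]
force: [-0.3, -0.3, 0.3]
grip_width: 0.0455
grasp_force: 12.0
```

Request:
step_arm:
  moves:
    - {"dp": [0,0,-35],"dr": [0,0,0],"fingers": 1}
    - {"dp": [0,0,-35],"dr": [0,0,0],"fingers": 1}
    - {"dp": [7,-51,0],"dr": [0,0,0],"fingers": 1}
    - {"dp": [7,-51,0],"dr": [0,0,0],"fingers": 1}
    - {"dp": [7,-51,0],"dr": [0,0,0],"fingers": 1}

```text
time_s: 4.58
tool_pos: [0.5172, 0.0959, 0.178]
tool_rot: [180.0, -0.1, 5.3]
force: [1.3, -0.8, -0.7]
grip_width: 0.0455
grasp_force: 12.0
```

Request:
step_arm:
  moves:
    - {"dp": [7,-51,0],"dr": [0,0,0],"fingers": 1}
    - {"dp": [7,-51,0],"dr": [0,0,0],"fingers": 1}
    - {"dp": [7,-51,0],"dr": [0,0,0],"fingers": 1}
    - {"dp": [7,-50,0],"dr": [0,0,0],"fingers": 1}
    - {"dp": [0,0,35],"dr": [0,0,0],"fingers": 1}

```text
time_s: 5.2
tool_pos: [0.526, 0.3066, 0.1452]
tool_rot: [-179.6, -0.3, 5.7]
force: [-0.5, -0.0, -1.4]
grip_width: 0.0455
grasp_force: 12.0
```

Request:
step_arm:
  moves:
    - {"dp": [0,0,40],"dr": [0,0,0],"fingers": 1}
    - {"dp": [0,0,36],"dr": [0,0,0],"fingers": 1}
    - {"dp": [0,0,0],"dr": [0,0,0],"fingers": 1}
    - {"dp": [0,0,0],"dr": [0,0,0],"fingers": 0}
    - {"dp": [0,0,0],"dr": [0,0,0],"fingers": 0}

```text
time_s: 5.82
tool_pos: [0.5273, 0.3001, 0.0679]
tool_rot: [-179.9, -0.2, 5.3]
force: [0.2, 0.8, -0.5]
grip_width: 0.0584
grasp_force: 0.0
```

Request:
step_arm:
  moves:
    - {"dp": [0,0,0],"dr": [0,0,0],"fingers": 0}
    - {"dp": [0,0,0],"dr": [0,0,0],"fingers": 0}
    - {"dp": [0,0,-30],"dr": [0,0,0],"fingers": 0}
    - {"dp": [0,0,-40],"dr": [0,0,0],"fingers": 0}
    - {"dp": [0,0,-40],"dr": [0,0,0],"fingers": 0}

```text
time_s: 6.45
tool_pos: [0.5257, 0.2992, 0.1767]
tool_rot: [180.0, 0.0, 5.3]
force: [0.9, 0.1, -0.3]
grip_width: 0.0871
grasp_force: 0.0
```

Run:
```python
from h import *
s=env.read_camera('side')[:,:,::-1];t=env.read_camera('top')[:,:,::-1]
k=lambda im,x,y,w,h:cv2.resize(im[y:y+h,x:x+w],(400,400),interpolation=cv2.INTER_CUBIC)
cv2.imwrite('pics/b.png',np.hstack([k(s,262,180,100,100),k(t,100,210,130,130)]))
```

```text
(no output)
```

View pics/b.png

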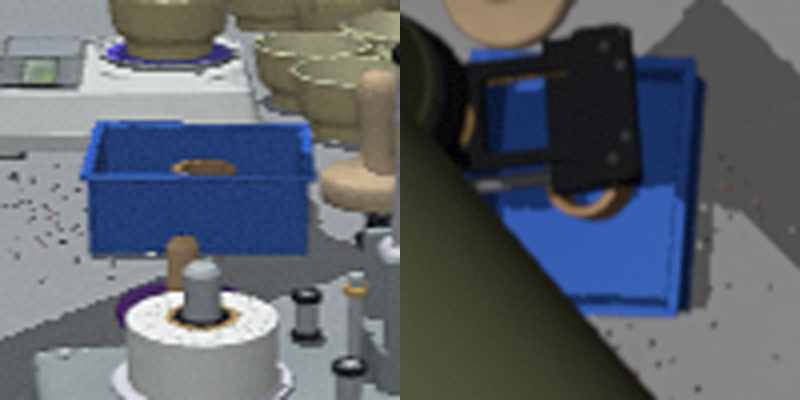

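The sleeve lies in the box (side crop at (205,168)) and the spindle stands free at crop (203,265). I go to the stand while checking the spindle position.

Request:
step_arm:
  moves:
    - {"dp": [-7.6,49.3,0],"dr": [0,0,0],"fingers": 0}
    - {"dp": [-7.6,49.3,0],"dr": [0,0,0],"fingers": 0}
    - {"dp": [-7.6,49.3,0],"dr": [0,0,0],"fingers": 0}
    - {"dp": [-7.6,49.3,0],"dr": [0,0,0],"fingers": 0}
    - {"dp": [-7.6,49.3,0],"dr": [0,0,0],"fingers": 0}

```text
time_s: 7.18
tool_pos: [0.5104, 0.0485, 0.1752]
tool_rot: [180.0, 0.0, 5.3]
force: [0.8, 0.3, 0.2]
grip_width: 0.0866
grasp_force: 0.0
```

Request:
step_arm:
  moves:
    - {"dp": [-7.6,49.3,0],"dr": [0,0,0],"fingers": 0}
    - {"dp": [-7.6,49.3,0],"dr": [0,0,0],"fingers": 0}
    - {"dp": [-7.6,49.3,0],"dr": [0,0,0],"fingers": 0}
    - {"dp": [-7.6,49.3,0],"dr": [0,0,0],"fingers": 0}
    - {"dp": [-7.6,49.3,0],"dr": [0,0,0],"fingers": 0}

```text
time_s: 7.8
tool_pos: [0.4954, -0.2002, 0.1752]
tool_rot: [180.0, 0.0, 5.3]
force: [1.0, -0.0, -0.3]
grip_width: 0.0871
grasp_force: 0.0
```

Request:
step_arm:
  moves:
    - {"dp": [-7.6,49.3,0],"dr": [0,0,0],"fingers": 0}
    - {"dp": [-7.6,49.3,0],"dr": [0,0,0],"fingers": 0}
    - {"dp": [0,0,45],"dr": [0,0,0],"fingers": 0}
    - {"dp": [0,0,45],"dr": [0,0,0],"fingers": 0}
    - {"dp": [0,0,0],"dr": [0,0,0],"fingers": 0}

```text
time_s: 8.43
tool_pos: [0.4868, -0.2966, 0.0817]
tool_rot: [-179.7, 0.4, 5.3]
force: [0.5, 0.4, -0.1]
grip_width: 0.0872
grasp_force: 0.0
```

Run:
```python
from h import *
print(env.get_obs()['tool_pos'])
s=env.read_camera('side')[:,:,::-1];t=env.read_camera('top')[:,:,::-1]
cv2.imwrite('pics/s1.png',s);cv2.imwrite('pics/t1.png',t)
k=lambda im,x,y,w,h:cv2.resize(im[y:y+h,x:x+w],(400,400),interpolation=cv2.INTER_CUBIC)
cv2.imwrite('pics/c.png',np.hstack([k(s,256,290,100,100),k(t,315,235,66,66)]))
print(proj('top',[.511,-.059,.1]),proj('top',[.511,-.059,.07]),proj('side',[.511,-.059,.1]))
m=.0095
for sgn in(1,-1):
  print(proj('side',[[.4895+sgn*.0925*.055, -.298-sgn*.055,z] for z in(.0868,.023)]))
```

```text
[ 0.48678989 -0.2965805   0.08167577]
[[349.60313344 269.49928205]] [[348.67013316 271.34786959]] [[312.30459389 246.07469044]]
[[310.08981591 325.81147448]
 [310.16444334 364.19205429]]
[[301.2253231  291.92849415]
 [301.53735308 326.00665611]]
```

View pics/c.png

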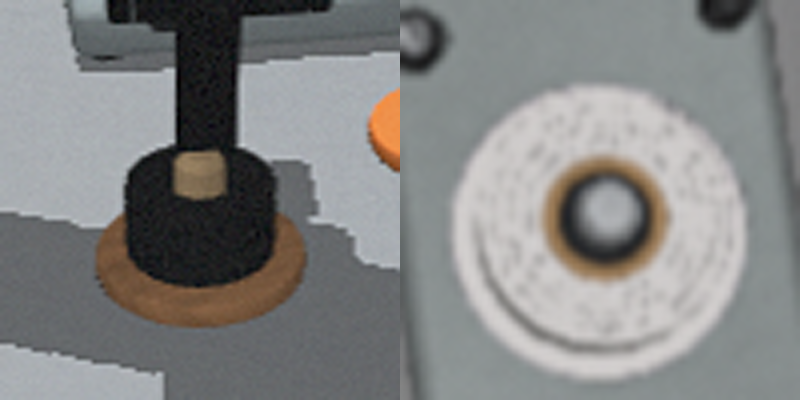

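The fingers are over the ring stack (side crop, post at (200,172)). The spindle tip at top (350,269) agrees with the expected position.

Request:
step_arm:
  moves:
    - {"dp": [0,0,25],"dr": [0,0,0],"fingers": 0}
    - {"dp": [0,0,25],"dr": [0,0,0],"fingers": 0}
    - {"dp": [0,0,0],"dr": [0,0,0],"fingers": 0}
    - {"dp": [0,0,0],"dr": [0,0,0],"fingers": 0}
    - {"dp": [0,0,0],"dr": [0,0,0],"fingers": 0}
  squeeze: 30

```text
time_s: 9.15
tool_pos: [0.4912, -0.299, 0.0375]
tool_rot: [179.9, -0.1, 5.3]
force: [-0.5, -0.1, 0.2]
grip_width: 0.0868
grasp_force: 0.0
```

Request:
step_arm:
  moves:
    - {"dp": [-1,-0.5,14.5],"dr": [0,0,0],"fingers": 0}
    - {"dp": [0,0,0],"dr": [0,0,0],"fingers": 0}
    - {"dp": [0,0,0],"dr": [0,0,0],"fingers": 1}
    - {"dp": [0,0,0],"dr": [0,0,0],"fingers": 1}
    - {"dp": [0,0,0],"dr": [0,0,0],"fingers": 1}

```text
time_s: 9.78
tool_pos: [0.4891, -0.298, 0.0213]
tool_rot: [180.0, -0.0, 5.3]
force: [-0.1, 0.0, -0.3]
grip_width: 0.0647
grasp_force: 0.0
```

Request:
step_arm:
  moves:
    - {"dp": [0,0,0],"dr": [0,0,0],"fingers": 1}
    - {"dp": [0,0,0],"dr": [0,0,0],"fingers": 1}
    - {"dp": [0,0,0],"dr": [0,0,0],"fingers": 1}
    - {"dp": [0,0,0],"dr": [0,0,0],"fingers": 1}
    - {"dp": [0,0,0],"dr": [0,0,0],"fingers": 1}

```text
time_s: 10.4
tool_pos: [0.489, -0.298, 0.0212]
tool_rot: [180.0, -0.0, 5.3]
force: [-0.4, -0.6, 1.1]
grip_width: 0.0585
grasp_force: 30.0
```

Request:
step_arm:
  moves:
    - {"dp": [0,0,-12],"dr": [0,0,0],"fingers": 1}
    - {"dp": [0,0,-18],"dr": [0,0,0],"fingers": 1}
    - {"dp": [0,0,-30],"dr": [0,0,0],"fingers": 1}
    - {"dp": [0,0,-30],"dr": [0,0,0],"fingers": 1}
    - {"dp": [0,0,0],"dr": [0,0,0],"fingers": 1}

```text
time_s: 11.02
tool_pos: [0.4911, -0.2989, 0.115]
tool_rot: [179.7, -0.3, 5.3]
force: [-0.2, -0.4, -1.0]
grip_width: 0.0585
grasp_force: 30.0
```

Run:
```python
from h import *
s=env.read_camera('side')[:,:,::-1];print(env.get_obs()['tool_pos'])
cv2.imwrite('pics/d.png',cv2.resize(s[255:385,240:370],(520,520),interpolation=cv2.INTER_CUBIC))
```

```text
[ 0.4898106  -0.29837171  0.11297448]
```

View pics/d.png

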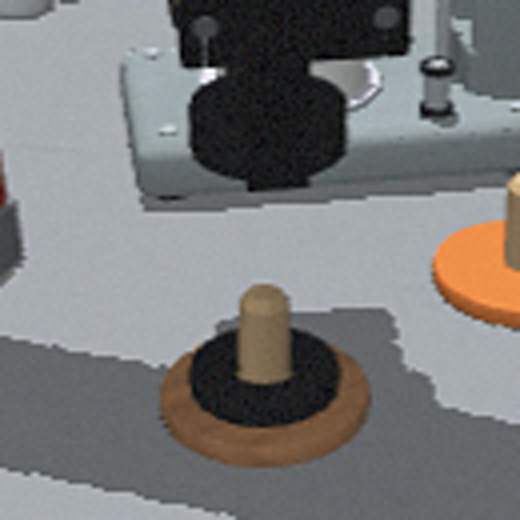

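Two rings are held level (crop (268,120)), and exactly one remains on the stand.

Run:
```python
from h import *
p=env.get_obs()['tool_pos'];print(p)
print(proj('side',[p[0],p[1],p[2]+.009]),proj('side',[p[0]+.001,p[1],p[2]+.009]))
# ring left on stand top face silhouettes: centre crop (265,376)
print(proj('side',[.4895,-.298,.02]),240+265/4)
d=np.array([.511,-.0595])-p[:2];c,s=np.cos(np.radians(5.3)),np.sin(np.radians(5.3))
print(d@[c,s]*1e3,d@[s,-c]*1e3)
```

```text
[ 0.4898106  -0.29837171  0.11297448]
[[305.41327831 286.80972126]] [[306.07741291 286.79547839]]
[[305.54395328 345.34271961]] 306.25
43.163526908285064 -235.89318884903108
```

Request:
step_arm:
  moves:
    - {"dp": [0,0,-22],"dr": [0,0,0],"fingers": 1}
    - {"dp": [0,0,-22],"dr": [0,0,0],"fingers": 1}
    - {"dp": [6,-33.7,0],"dr": [0,0,0],"fingers": 1}
    - {"dp": [6,-33.7,0],"dr": [0,0,0],"fingers": 1}
    - {"dp": [6,-33.7,0],"dr": [0,0,0],"fingers": 1}

```text
time_s: 11.7
tool_pos: [0.4966, -0.1942, 0.154]
tool_rot: [-179.9, 0.1, 5.3]
force: [-0.4, 0.7, -0.5]
grip_width: 0.0583
grasp_force: 30.0
```

Request:
step_arm:
  moves:
    - {"dp": [6,-33.7,0],"dr": [0,0,0],"fingers": 1}
    - {"dp": [6,-33.7,0],"dr": [0,0,0],"fingers": 1}
    - {"dp": [6,-33.7,0],"dr": [0,0,0],"fingers": 1}
    - {"dp": [5.7,-33.7,0],"dr": [0,0,0],"fingers": 1}
    - {"dp": [0,0,0],"dr": [0,0,0],"fingers": 1}

```text
time_s: 12.32
tool_pos: [0.5079, -0.0555, 0.1543]
tool_rot: [-179.9, 0.1, 5.6]
force: [0.1, -0.3, -1.0]
grip_width: 0.0588
grasp_force: 30.0
```

Request:
step_arm:
  moves:
    - {"dp": [0,0,22],"dr": [0,0,0],"fingers": 1}
    - {"dp": [0,0,12],"dr": [0,0,0],"fingers": 1}
    - {"dp": [0,0,5],"dr": [0,0,0],"fingers": 1}
    - {"dp": [0,0,0],"dr": [0,0,0],"fingers": 1}
    - {"dp": [0,0,0],"dr": [0,0,0],"fingers": 1}

```text
time_s: 12.95
tool_pos: [0.509, -0.0593, 0.1166]
tool_rot: [180.0, -0.1, 5.3]
force: [0.1, -0.3, 0.4]
grip_width: 0.0587
grasp_force: 30.0
```

Run:
```python
from h import *
s=env.read_camera('side')[:,:,::-1];p=env.get_obs()['tool_pos'];print(p)
print(proj('side',[[p[0],p[1],p[2]],[.511,-.0597,.1],[.511,-.0597,.07]]))
cv2.imwrite('pics/e.png',cv2.resize(s[200:300,262:362],(500,500),interpolation=cv2.INTER_CUBIC))
```

```text
[ 0.5090328  -0.059262    0.11663851]
[[311.33670872 238.39103989]
 [312.32013561 246.19224235]
 [312.32095994 259.92134242]]
```

View pics/e.png

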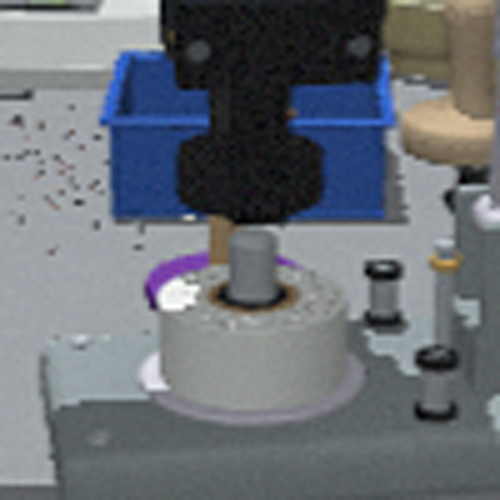

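The held rings (crop centre x 251) line up with the spindle (x 252). I lower while watching the force.

Request:
step_arm:
  moves:
    - {"dp": [0,0,6],"dr": [0,0,0],"fingers": 1}
    - {"dp": [0,0,6],"dr": [0,0,0],"fingers": 1}
    - {"dp": [0,0,6],"dr": [0,0,0],"fingers": 1}
    - {"dp": [0,0,6],"dr": [0,0,0],"fingers": 1}
    - {"dp": [0,0,0],"dr": [0,0,0],"fingers": 1}

```text
time_s: 13.62
tool_pos: [0.508, -0.0591, 0.0913]
tool_rot: [-180.0, 0.1, 5.3]
force: [-1.0, -0.2, 0.5]
grip_width: 0.0584
grasp_force: 30.0
```

Request:
step_arm:
  moves:
    - {"dp": [0,0,6],"dr": [0,0,0],"fingers": 1}
    - {"dp": [0,0,5],"dr": [0,0,0],"fingers": 1}
    - {"dp": [0,0,4],"dr": [0,0,0],"fingers": 1}
    - {"dp": [0,0,2],"dr": [0,0,0],"fingers": 1}
    - {"dp": [0,0,0],"dr": [0,0,0],"fingers": 1}

```text
time_s: 14.25
tool_pos: [0.5084, -0.0591, 0.0749]
tool_rot: [-180.0, 0.0, 5.3]
force: [0.1, 0.3, -1.0]
grip_width: 0.0586
grasp_force: 30.0
```

Request:
step_arm:
  moves:
    - {"dp": [0,0,2],"dr": [0,0,0],"fingers": 1}
    - {"dp": [0,0,1],"dr": [0,0,0],"fingers": 1}
    - {"dp": [0,0,0],"dr": [0,0,0],"fingers": 1}
    - {"dp": [0,0,0],"dr": [0,0,0],"fingers": 1}
    - {"dp": [0,0,0],"dr": [0,0,0],"fingers": 1}

```text
time_s: 14.88
tool_pos: [0.5088, -0.0592, 0.0729]
tool_rot: [180.0, -0.0, 5.3]
force: [-2.3, 0.6, 5.8]
grip_width: 0.0586
grasp_force: 30.0
```

Contact at z≈72 mm, so the stack top is about 92 mm. I release, rise, and locate the red grip from the first pictures.

Request:
step_arm:
  moves:
    - {"dp": [0,0,0],"dr": [0,0,0],"fingers": 0}
    - {"dp": [0,0,0],"dr": [0,0,0],"fingers": 0}
    - {"dp": [0,0,0],"dr": [0,0,0],"fingers": 0}
    - {"dp": [0,0,-10],"dr": [0,0,0],"fingers": 0}
    - {"dp": [0,0,-30],"dr": [0,0,0],"fingers": 0}

```text
time_s: 15.5
tool_pos: [0.5072, -0.0587, 0.1114]
tool_rot: [-179.9, 0.2, 5.3]
force: [0.2, -0.3, 0.5]
grip_width: 0.0866
grasp_force: 0.0
```

Request:
step_arm:
  moves:
    - {"dp": [0,0,-50],"dr": [0,0,0],"fingers": 0}
    - {"dp": [0,0,-50],"dr": [0,0,0],"fingers": 0}
    - {"dp": [0,0,-50],"dr": [0,0,0],"fingers": 0}
    - {"dp": [0,0,-50],"dr": [0,0,0],"fingers": 0}
    - {"dp": [0,0,0],"dr": [0,0,0],"fingers": 0}

```text
time_s: 16.12
tool_pos: [0.5107, -0.0586, 0.3169]
tool_rot: [179.8, -0.5, 5.4]
force: [0.4, 0.7, -0.9]
grip_width: 0.0869
grasp_force: 0.0
```

Run:
```python
from h import *
np.set_printoptions(precision=4,suppress=True)
c={}
for n,g in(('top',(345,185)),('side',(369,164))):
    im=cv2.imread(f'pics/{n}0.png').astype(int);m=((im[...,2]>90)&(im[...,2]-im[...,1]>60)).astype(np.uint8)
    k,l,s,ce=cv2.connectedComponentsWithStats(m)
    i=1+np.argmin(abs(ce[1:]-g).sum(1)+1e3*(s[1:,4]<40));print(n,s[i],ce[i]);c[n]=s[i][:2]+(s[i][2:4]-1)/2.
X=tri([c['side']],[c['top']]);print(X,'expect',.6205,-.0495,.264)
p=env.get_obs()['tool_pos'];print(p)
s=env.read_camera('side')[:,:,::-1];
cv2.imwrite('pics/f.png',cv2.resize(s[140:300,262:422],(560,560),interpolation=cv2.INTER_CUBIC))
```

```text
top [331 178  29  14 313] [344.8946 184.5911]
side [363 158  14  13 119] [369.7563 163.7311]
[[ 0.6241 -0.0464  0.2643]] expect 0.6205 -0.0495 0.264
[ 0.5107 -0.0586  0.3169]
```

View pics/f.png

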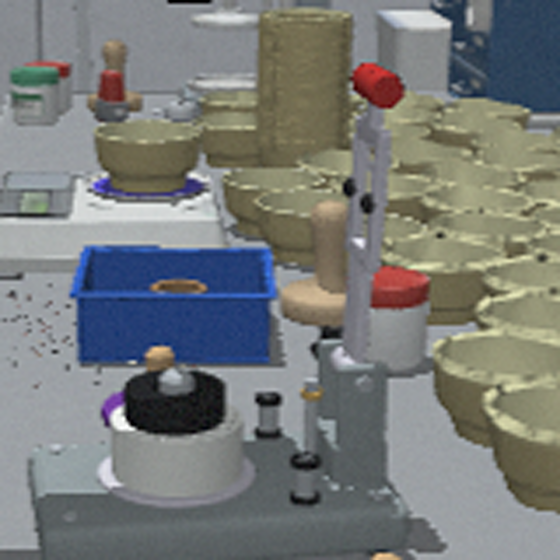

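The two rings lie flat round the spindle (crop (175,400)), the sleeve is in the box, and the red grip is at (378,85). It triangulates to (0.624,-0.046,0.264), which agrees with the geometry. I go over it.

Request:
step_arm:
  moves:
    - {"dp": [38,0,0],"dr": [0,0,0],"fingers": 0}
    - {"dp": [38,0,0],"dr": [0,0,0],"fingers": 0}
    - {"dp": [37,0,0],"dr": [0,0,0],"fingers": 0}
    - {"dp": [0,0,0],"dr": [0,0,0],"fingers": 0}
    - {"dp": [0,0,0],"dr": [0,0,0],"fingers": 0}
  squeeze: 25

```text
time_s: 16.8
tool_pos: [0.6201, -0.0483, 0.3108]
tool_rot: [-180.0, 0.2, 5.4]
force: [-0.1, 0.2, 0.5]
grip_width: 0.087
grasp_force: 0.0
```

Request:
step_arm:
  moves:
    - {"dp": [0,0,20],"dr": [0,0,0],"fingers": 0}
    - {"dp": [0,0,20],"dr": [0,0,0],"fingers": 0}
    - {"dp": [0,0,15],"dr": [0,0,0],"fingers": 0}
    - {"dp": [0,0,0],"dr": [0,0,0],"fingers": 0}
    - {"dp": [0,0,0],"dr": [0,0,0],"fingers": 0}

```text
time_s: 17.42
tool_pos: [0.6212, -0.0487, 0.258]
tool_rot: [180.0, -0.1, 5.3]
force: [-0.3, 0.6, 0.3]
grip_width: 0.087
grasp_force: 0.0
```

Request:
step_arm:
  moves:
    - {"dp": [2,0,9],"dr": [0,0,0],"fingers": 0}
    - {"dp": [0,0,0],"dr": [0,0,0],"fingers": 1}
    - {"dp": [0,0,0],"dr": [0,0,0],"fingers": 1}
    - {"dp": [0,0,0],"dr": [0,0,0],"fingers": 1}
    - {"dp": [0,0,0],"dr": [0,0,0],"fingers": 1}

```text
time_s: 18.05
tool_pos: [0.6231, -0.0484, 0.2482]
tool_rot: [180.0, -0.0, 5.3]
force: [0.3, 0.5, 0.6]
grip_width: 0.0551
grasp_force: 0.0
```

Request:
step_arm:
  moves:
    - {"dp": [0,0,0],"dr": [0,0,0],"fingers": 1}
    - {"dp": [0,0,0],"dr": [0,0,0],"fingers": 1}
    - {"dp": [0,0,0],"dr": [0,0,0],"fingers": 1}
    - {"dp": [0,0,0],"dr": [0,0,0],"fingers": 1}
    - {"dp": [0,0,0],"dr": [0,0,0],"fingers": 1}

```text
time_s: 18.68
tool_pos: [0.6229, -0.046, 0.2481]
tool_rot: [-179.8, 0.0, 5.4]
force: [-0.2, 5.5, 0.6]
grip_width: 0.0435
grasp_force: 25.0
```

The grip is pinched (43.5 mm). I swing it down along the 168 mm arc.

Request:
step_arm:
  moves:
    - {"dp": [-16.8,-2.5,0.2],"dr": [0,0,0],"fingers": 1}
    - {"dp": [-16.7,0,1.9],"dr": [0,0,0],"fingers": 1}
    - {"dp": [-16.4,0,3.5],"dr": [0,0,0],"fingers": 1}
    - {"dp": [-16.0,0,5.1],"dr": [0,0,0],"fingers": 1}
    - {"dp": [-15.4,0,6.7],"dr": [0,0,0],"fingers": 1}

```text
time_s: 19.3
tool_pos: [0.5426, -0.0549, 0.2317]
tool_rot: [179.8, -0.2, 5.3]
force: [1.3, -0.3, 0.8]
grip_width: 0.0437
grasp_force: 25.0
```

Request:
step_arm:
  moves:
    - {"dp": [-14.6,0,8.2],"dr": [0,0,0],"fingers": 1}
    - {"dp": [-13.8,0,9.6],"dr": [0,0,0],"fingers": 1}
    - {"dp": [-12.7,0,11.0],"dr": [0,0,0],"fingers": 1}
    - {"dp": [-11.6,0,12.2],"dr": [0,0,0],"fingers": 1}
    - {"dp": [-10.3,0,13.3],"dr": [0,0,0],"fingers": 1}

```text
time_s: 19.92
tool_pos: [0.4789, -0.062, 0.177]
tool_rot: [179.8, -0.0, 5.2]
force: [0.6, -2.5, 2.0]
grip_width: 0.0438
grasp_force: 25.0
```

Request:
step_arm:
  moves:
    - {"dp": [-8.9,0,14.2],"dr": [0,0,0],"fingers": 1}
    - {"dp": [-7.5,0,15.0],"dr": [0,0,0],"fingers": 1}
    - {"dp": [-5.9,0,15.7],"dr": [0,0,0],"fingers": 1}
    - {"dp": [-4.3,0,16.2],"dr": [0,0,0],"fingers": 1}
    - {"dp": [-2.0,0,12.0],"dr": [0,0,0],"fingers": 1}

```text
time_s: 20.55
tool_pos: [0.4502, -0.0651, 0.1025]
tool_rot: [179.8, 0.0, 5.2]
force: [-0.1, -7.0, 1.0]
grip_width: 0.0438
grasp_force: 25.0
```

Request:
step_arm:
  moves:
    - {"dp": [-0.7,2.5,5],"dr": [0,0,0],"fingers": 1}
    - {"dp": [-0.4,0,4],"dr": [0,0,0],"fingers": 1}
    - {"dp": [0,0,3],"dr": [0,0,0],"fingers": 1}
    - {"dp": [0,0,0],"dr": [0,0,0],"fingers": 1}
    - {"dp": [0,0,0],"dr": [0,0,0],"fingers": 1}
  squeeze: 45

```text
time_s: 21.18
tool_pos: [0.4491, -0.0652, 0.0909]
tool_rot: [180.0, 0.1, 5.3]
force: [-4.2, -3.2, 0.1]
grip_width: 0.0434
grasp_force: 45.0
```

Request:
step_arm:
  moves:
    - {"dp": [-1.0,0.5,1],"dr": [0,0,0],"fingers": 1}
    - {"dp": [0,0,1],"dr": [0,0,0],"fingers": 1}
    - {"dp": [0,0,1],"dr": [0,0,0],"fingers": 1}
    - {"dp": [0,0,0],"dr": [0,0,0],"fingers": 1}
    - {"dp": [0,0,0],"dr": [0,0,0],"fingers": 1}

```text
time_s: 21.8
tool_pos: [0.4489, -0.0652, 0.0882]
tool_rot: [180.0, -0.0, 5.3]
force: [-1.5, -3.7, 1.0]
grip_width: 0.0435
grasp_force: 45.0
```

Request:
step_arm:
  moves:
    - {"dp": [0,0.5,1],"dr": [0,0,0],"fingers": 1}
    - {"dp": [0,0,1],"dr": [0,0,0],"fingers": 1}
    - {"dp": [0,0,1],"dr": [0,0,0],"fingers": 1}
    - {"dp": [0,0,0],"dr": [0,0,0],"fingers": 1}
    - {"dp": [0,0,0],"dr": [0,0,0],"fingers": 1}

```text
time_s: 22.42
tool_pos: [0.4489, -0.0653, 0.0865]
tool_rot: [180.0, 0.0, 5.3]
force: [-7.5, -1.2, 14.9]
grip_width: 0.0435
grasp_force: 45.0
```

Request:
step_arm:
  moves:
    - {"dp": [-0.5,0,0.3],"dr": [0,0,0],"fingers": 1}
    - {"dp": [0,0,0],"dr": [0,0,0],"fingers": 1}
    - {"dp": [0,0,0],"dr": [0,0,0],"fingers": 1}
    - {"dp": [0,0,0],"dr": [0,0,0],"fingers": 1}
    - {"dp": [0,0,0],"dr": [0,0,0],"fingers": 1}

```text
time_s: 23.05
tool_pos: [0.4489, -0.0653, 0.0865]
tool_rot: [180.0, -0.0, 5.3]
force: [-7.2, -0.9, 15.0]
grip_width: 0.0433
grasp_force: 45.0
```

Run:
```python
from h import *
s=env.read_camera('side')[:,:,::-1]
cv2.imwrite('pics/g.png',cv2.resize(s[215:375,250:410],(600,600),interpolation=cv2.INTER_CUBIC))
```

```text
(no output)
```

View pics/g.png

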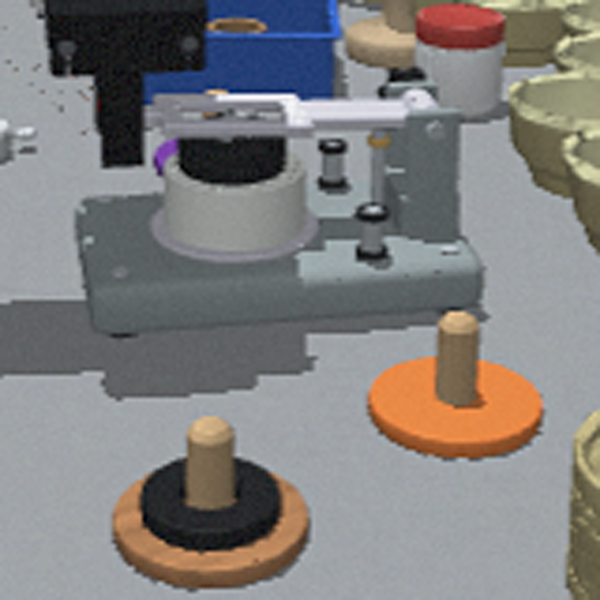

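The arm lies on the ring stack (crop (230,130)) at a slight positive angle, pressed with 15 N. One spare ring is flat on the stand (210,500) and the sleeve is in the box (237,25). I'm handing in.

```bash
python3 -c "
from cell import env
print(env.sign_off())"
```

```text
the job is handed in; nothing more can be done
None
```

The job is handed in, with no verdict shown: the sleeve is in the blue box, two rings are on the roll, the spare ring is on the stand, and I am still pinching the retaining arm and pressing it down on the rings with about 15 N.

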